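# Change the calibration bath over to its standby isolator

## Task

Change the bath supply over from the main isolator to the standby one: first turn the main isolator's handle fully to off; then take the steel lock-off bar out of its forks on the standby isolator and lay it flat inside the aluminium tray without dropping it; then turn the standby handle fully to on. Leave the other things on the bench where they stand.

Things in the scene. Friction and masses are not known exactly. Their poses are not given: they have to be found in the camera images.
- main: Main isolator: grey wedge-shaped box fixed to the bench, 170 mm wide, with a bare white face and one black blade handle. 160 mm deep; face rises at 30 deg from the front (-x) edge, 50 mm high, to the rear, 142 mm. Origin: centre of underside; x to the rear, y across, z up.
- standby: Standby isolator: like the main one but 150 mm wide; two steel U-shaped forks low on its face hold the lock-off bar, 50 mm either side of the middle: prongs 24 mm high, 5 mm thick, slot 21 mm wide, floor 8 mm above the face, slot middle 46 mm down the slope from the handle axis. 160 mm deep; face rises at 30 deg from the front (-x) edge, 50 mm high, to the rear, 142 mm. Origin: centre of underside; x to the rear, y across, z up.
- main_switch_grip (a point): Grip point of the main handle: on its turning axis, 30 mm out of the face. The handle is a blade 108 mm long, 16 mm thick, standing from 8 to 44 mm out of the face, on a hub 44 mm across, 14 mm high. Axes turn with the handle: y along the blade, x across its thickness, z along the turning axis out of the face (30 deg from vertical, leaning to the box's -x).
- main_switch (a joint): Angle of the main handle, rad: 0 = off, blade level across the face (along the box's y); 1.571 = on, blade up and down the slope. It grows clockwise as seen looking onto the face. Stops at both ends; an over-centre detent (about 0.15 N m) pulls it home to the nearer end from either side of the middle. Starts on.
- standby_switch_grip (a point): Grip point of the standby handle, which is the same as the main one: same sizes, axes and height.
- standby_switch (a joint): Angle of the standby handle in rad, as for the main one (0 = off across the face, 1.571 = on up and down the slope, clockwise to on). Starts off; while the lock-off bar is in its forks it blocks the blade.
- lockbar: Lock-off bar: loose plain steel bar with dark end bands, 130 mm long (its y), 18 wide (x), 28 high (z), about 0.2 kg. Origin: centre of its underside. Starts lying across the standby face in the forks, below the handle, its z along the face's outward normal, 29 mm free between it and the blade; lift it straight out along that normal by over 20 mm. In the tray it may lie on any long side.
- lockbar_mid (a point): Centre of the lock-off bar.
- tray: Shallow open aluminium tray fixed to the bench, 190 mm (x) by 120 mm (y), 22 mm high, walls and floor 4 mm. Origin: centre of its underside.
- meter: Bystander: grey hand-held meter lying flat, 180 x 85 x 36 mm with a low dial (to 50 mm). Origin under its centre.
- flask: Bystander: standing steel flask, 72 mm across, 220 mm tall. Origin under its centre.
- well_insert: Bystander: standing aluminium cylinder, 64 mm across, 130 mm tall. Origin under its centre.
- jar: Bystander: glass jar, 68 mm across, 110 mm tall. Origin under its centre.

How it is judged:
On the way, in this order (a step that is already met when the one before it is completed fails the run):
1. the main handle is off while the standby one is still off and the bar still in its forks (value of joint main_switch below 0.15 rad and value of joint standby_switch below 0.2 rad and distance of lockbar from where it was at the start of the episode below 0.015 m), for 0.2 s.
2. the lock-off bar lies in the tray, let go, with both handles off (x of lockbar_mid in the frame of tray between -0.06 and 0.06 m and y of lockbar_mid in the frame of tray between -0.05 and 0.05 m and height (world z) of lockbar_mid below 0.026 m and angle between lockbar's own y axis and vertical between 1.45 and 1.69 rad and linear speed of lockbar below 0.02 m/s and contact force between the fingers and lockbar below 0.3 N and value of joint main_switch below 0.15 rad and value of joint standby_switch below 0.2 rad), for 0.2 s.
3. the standby handle is on, with the main one off (value of joint standby_switch above 1.42 rad and value of joint main_switch below 0.15 rad), for 0.2 s.
At the end, for the whole second after the job is handed in: Main handle within 0.15 rad of off, standby handle within 0.15 rad of on, and the lock-off bar lying level inside the tray: its centre within 60 mm (x) and 50 mm (y) of the tray's centre and less than 26 mm above the bench (on the tray floor, not on the rim), still and let go (all of step 3 and x of lockbar_mid in the frame of tray between -0.06 and 0.06 m and y of lockbar_mid in the frame of tray between -0.05 and 0.05 m and height (world z) of lockbar_mid below 0.026 m and angle between lockbar's own y axis and vertical between 1.45 and 1.69 rad and linear speed of lockbar below 0.02 m/s and contact force between the fingers and lockbar below 0.3 N); the robot touches nothing.
It fails at once if both isolators are away from off together (value of joint main_switch above 0.4 rad and value of joint standby_switch above 0.8 rad).
It fails at once if the lock-off bar is dropped (moves faster than 0.65 m/s while not held) (linear speed of lockbar above 0.65 m/s and contact force between the fingers and lockbar below 0.05 N).
It fails at once if a bystander (meter, flask, aluminium cylinder, jar) is shifted more than 30 mm or tipped over (distance of any of meter, flask, well_insert, jar from where it was at the start of the episode above 0.03 m or angle between any of meter, flask, well_insert, jar's own z axis and vertical above 0.5 rad).
It also fails if it takes over 70 s, if anything falls off the work surface, if the arm or the gripper's body presses on something with over 40 N, if the wrist force passes 120 N, or if a joint passes its speed limit or range.

## Robot

A 6-joint arm with a two-finger parallel gripper is mounted at the origin on the work surface. World frame = base frame: x ahead of the robot, y to its left, z up, the work surface at z = 0. Lengths are in m, angles in rad, forces in N, time in s.
With the tool pointing down it reaches from about 0.375 to 0.9 m from the base axis. Payload 3.1 kg.
Tool frame: the origin (TCP) lies midway between the tips of the shut fingers; the grasp point (between the pads) lies 19 mm behind it; x points along the fingers, z is the direction in which the jaws open and shut, and the axes are right-handed (so a half turn about x gives the same grasp; the last joint's range is limited). The gripper opens to 85 mm and grips with 20 to 120 N. Pads are 22 mm wide; open, the fingers measure 114 mm over their backs; the gripper's body (76 mm by 85 mm) begins 54 mm behind the grasp point. The pads swing forward as they close: fully open they stand 13 mm farther back than shut.
Start: joints at [1.167, 0.527, 1.433, -0, 1.181, -0.178], TCP at [0.14, 0.609, 0.231] pointing down, gripper open.
Joint ranges: [-3.08, 3.08], [-0.75, 2.2], [0.22, 2.44], [-1.43, 4.57], [0, 2.65], [-2.85, 2.85]. Speed limits (rad/s): [2.79, 2.79, 3.14, 3.14, 3.14, 3.14].

## Interface

Orientations are given as a unit quaternion [x, y, z, w].
In Python, from station import status, snapshot, camera_params, ticket gives the robot as it stands.
- The arm moves only by the tool arm_command, never from a script. Its argument "series" is a list that holds one entry, the list of rows, each a list of 4 numbers: the shift along the tool's x, y, z in mm, then the turn about the tool's x in rad. A call has 1 to 10 rows; each row shifts and turns the commanded pose from where the row before left it, along the tool's axes as they then stand; what a row does not reach is not made up. A row lasts 1/10 s, in which the tool goes at most 50 mm and 8.59 degrees, less where a joint would pass 70% of its speed; a pose out of reach is approached as far as the arm can. A call is refused whole if a number of a shift passes 50 or a number of a turn 0.15, either way. A call with a gripper value outside its range is refused whole. "jaw" is the opening in per cent of the stroke, from 0 (shut) to 100 (fully open), set as the call begins (left out, the last holds). The fingers move at their own pace and stop on an object; "force" is the grip in N (left out, the last holds). Time passes only in rows, so rows that do not move let the fingers close. It gives the time, the measured TCP pose, the force and the opening at its end, in the units of the state.
- status.sense(): the state, without advancing time (a new reading comes with each control period).
- snapshot(name): name is "scene" or "side" or "wrist"; returns the picture (384x512x3 uint8, red, green, blue); there is no depth.
- camera_params(name): a dict with "fovy" (degrees; the focal length in pixels is half the picture's height over the tangent of half this angle, whatever the lens; pixels are square), "cx", "cy" (the principal point, pixels), "extrinsics" (4x4, takes a point from camera to world coordinates); the wrist camera has in their place "mount" (4x4, takes a point from camera to tool coordinates, whose origin is the TCP and whose axes are the tool frame's). Camera axes: x right, y down, z forward; pixel columns grow to the right and rows downward; lengths in m; the calibration is good to about 2 mm. A picture is of the moment at which its call begins: read the wrist's pose just before it. camera_params takes no time and is no camera call.
- ticket.sign_off(): hands the job in, once; it reports no verdict.
The state is a dict: "t": time; "q": joint angles; "qd": joint speeds; "tau": joint torques, N m; "tcp_pos": TCP position; "tool_rot": TCP orientation; "force": force on the tool from outside, world axes, zero at the start; "ft_torque": the same for the moment, N m; "finger_gap": opening from 0.0 (shut) to 1.0 (fully open).
Only numpy, scipy, OpenCV 4.12 (cv2) and the standard library are available. Lean on these libraries where they do the work, as an engineer would, in place of code of your own. Each camera call takes 0.05 s, during which the arm holds its last target. There are 200 camera calls.

## Working session

There is one attempt and no reset: what is moved stays moved. The work goes in short steps, Python scripts to look and compute and a tool call to move; the robot and the scene stay as the last step left them, time stands still between calls to the robot, and variables do not carry over. Pictures are saved under pics/ and viewed, about 8 in all and at most 12, crops included, and the job is handed in when it is done.

Besides the shell and the picture viewer there is one more tool, called after "Emit:" in YAML: its name, and indented under it one key for each argument. arm_command: Moves the arm, as the interface text tells. Its arguments: {"type":"object","properties":{"series":{"type":"array"},"jaw":{"type":"number"},"force":{"type":"number"}},"required":["series"]}

```bash
ls; mkdir -p pics; python3 - <<'E'
from station import status, snapshot, camera_params
import cv2, numpy as np
np.set_printoptions(precision=4,suppress=True)
s=status.sense(); print({k:np.round(v,4) for k,v in s.items()})
for n in ("scene","side","wrist"):
    p=camera_params(n); print(n,p)
    cv2.imwrite(f"pics/{n}0.png",snapshot(n)[:,:,::-1])
a=cv2.imread("pics/scene0.png");b=cv2.imread("pics/side0.png")
cv2.imwrite("pics/s0x.png",cv2.resize(a,(800,600),interpolation=cv2.INTER_CUBIC))
E
```

```text
pics
{'t': np.float64(0.0), 'q': array([ 1.1665,  0.5285,  1.4339, -0.    ,  1.1814, -0.1785]), 'qd': array([ 0.0007,  0.001 , -0.0007, -0.001 , -0.001 , -0.001 ]), 'tau': array([ -0.0004, -44.2346, -17.8027,  -0.0003,   0.0085,  -0.    ]), 'tcp_pos': array([0.1396, 0.6085, 0.2303]), 'tool_rot': array([-0.4409,  0.5538,  0.4401,  0.5525]), 'force': array([-0.8958,  0.7625,  0.3027]), 'ft_torque': array([ 0.0441, -0.0292,  0.0328]), 'finger_gap': np.float64(1.0005)}
scene {'fovy': 48.904566738333585, 'cx': 265.15083101656325, 'cy': 187.69496582216203, 'extrinsics': array([[-0.2842,  0.7533, -0.5931,  1.2445],
       [ 0.9588,  0.2262, -0.1721,  0.1976],
       [ 0.0045, -0.6176, -0.7865,  0.9195],
       [ 0.    ,  0.    ,  0.    ,  1.    ]])}
side {'fovy': 56.39000550114665, 'cx': 262.7070173205903, 'cy': 192.0095805482269, 'extrinsics': array([[ 0.8887, -0.3442,  0.3029,  0.3589],
       [-0.458 , -0.637 ,  0.6201, -0.511 ],
       [-0.0205, -0.6898, -0.7237,  0.7276],
       [ 0.    ,  0.    ,  0.    ,  1.    ]])}
wrist {'fovy': 63.22061967111833, 'cx': 249.71907172871238, 'cy': 196.07360061836198, 'mount': array([[-0.001 , -0.32  ,  0.9474, -0.1429],
       [ 0.    , -0.9474, -0.32  ,  0.0819],
       [ 1.    , -0.0003,  0.001 , -0.0005],
       [ 0.    ,  0.    ,  0.    ,  1.    ]])}
```

View pics/s0x.png

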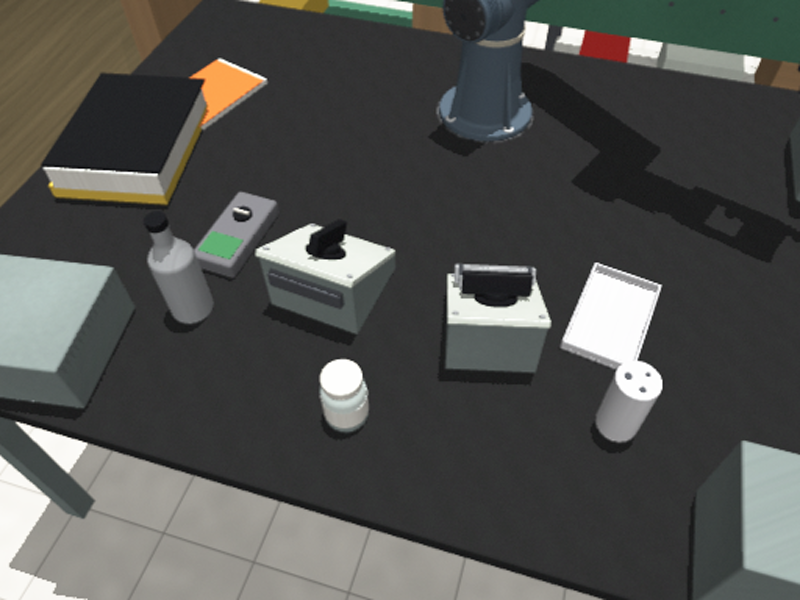

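View pics/side0.png

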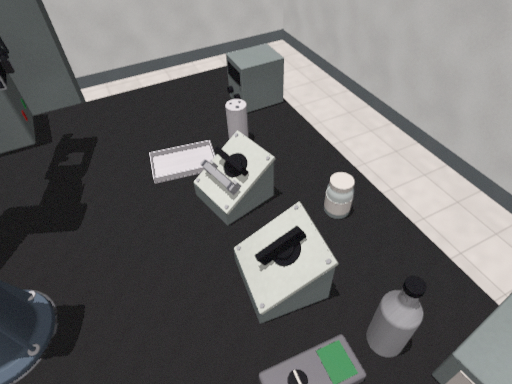

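The scene view shows the main box (about 325,275 at 800 px wide), the standby box (497,320) with the bar in front of its blade, the tray (612,315), and the cylinder beside it. The side view shows the main face at about (285,262), the standby face at (235,170) and the tray at (185,160). Next I'll measure the face corners.

```bash
cat > h.py <<'E'
import numpy as np, cv2
from scipy.spatial.transform import Rotation as R
from station import camera_params, status
np.set_printoptions(precision=4,suppress=True)
def K(n):
    p=camera_params(n); f=192/np.tan(np.radians(p["fovy"]/2)); return p,f
def pose(n):
    p,f=K(n)
    if n!="wrist": return p,f,np.array(p["extrinsics"])
    s=status.sense(); T=np.eye(4); T[:3,:3]=R.from_quat(s["tool_rot"]).as_matrix(); T[:3,3]=s["tcp_pos"]
    return p,f,T@np.array(p["mount"])
def ray(n,uv,P=None):
    p,f,E=P or pose(n); uv=np.atleast_2d(uv).astype(float)
    d=np.c_[(uv[:,0]-p["cx"])/f,(uv[:,1]-p["cy"])/f,np.ones(len(uv))]@E[:3,:3].T
    return E[:3,3],d
def onz(n,uv,z,P=None):
    o,d=ray(n,uv,P); return o+d*((np.atleast_1d(z)-o[2])/d[:,2])[:,None]
def proj(n,X,P=None):
    p,f,E=P or pose(n); c=(np.atleast_2d(X)-E[:3,3])@E[:3,:3]
    return np.c_[f*c[:,0]/c[:,2]+p["cx"],f*c[:,1]/c[:,2]+p["cy"]]
E
python3 - <<'E'
from h import *
a={n:cv2.imread(f"pics/{n}0.png") for n in("scene","side")}
for n,im in a.items():
    hsv=cv2.cvtColor(im,cv2.COLOR_BGR2HSV)
    m=((im.min(2)>195)).astype(np.uint8)
    if n=="side": m=((im.min(2)>185)).astype(np.uint8)
    cs,_=cv2.findContours(m,cv2.RETR_EXTERNAL,cv2.CHAIN_APPROX_NONE)
    for c in cs:
        if 300<cv2.contourArea(c)<9000:
            h=cv2.convexHull(c); q=cv2.approxPolyDP(h,4,True)[:,0]
            print(n,cv2.contourArea(c),q.tolist())
x=a["scene"][110:260,160:430]; y=a["side"][85:345,140:350]
x=cv2.resize(x,None,fx=2.9,fy=2.9,interpolation=cv2.INTER_CUBIC);cv2.imwrite("pics/c1.png",x)
y=cv2.resize(y,None,fx=2.3,fy=2.3,interpolation=cv2.INTER_CUBIC);cv2.imwrite("pics/c2.png",y)
E
```

```text
scene 1758.0 [[0, 292], [31, 319], [53, 383], [0, 383]]
scene 490.5 [[11, 270], [55, 284], [42, 301]]
scene 453.0 [[228, 233], [227, 249], [213, 252], [206, 247], [210, 232]]
scene 944.5 [[287, 176], [342, 181], [351, 207], [287, 206]]
scene 2811.0 [[416, 255], [399, 251], [360, 217], [381, 168], [422, 182], [423, 248]]
scene 1284.0 [[164, 162], [197, 144], [251, 160], [223, 182]]
side 5916.5 [[299, 202], [336, 262], [260, 312], [234, 248]]
side 1188.5 [[224, 173], [156, 177], [153, 158], [209, 141]]
side 1693.0 [[238, 131], [273, 157], [226, 212], [194, 181]]
side 1554.0 [[225, 55], [221, 66], [89, 100], [81, 90]]
```

View pics/c2.png

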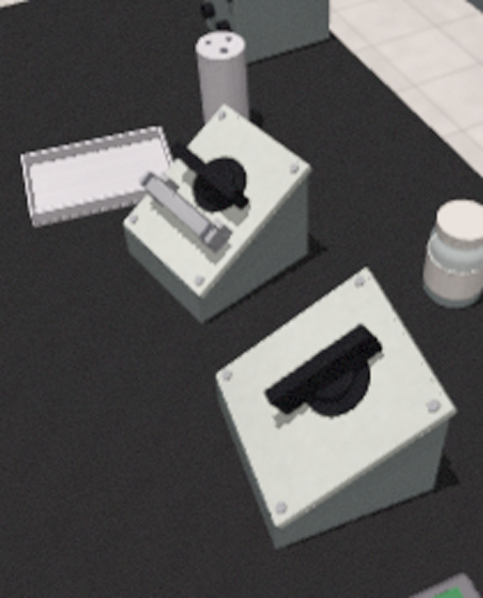

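```bash
python3 - <<'E'
from h import *
def fit(loc,W):   # 2D rigid fit local->world
    a=loc-loc.mean(0); b=W-W.mean(0)
    th=np.arctan2((a[:,0]*b[:,1]-a[:,1]*b[:,0]).sum(),(a*b).sum())
    c,s=np.cos(th),np.sin(th); t=W.mean(0)-np.array([[c,-s],[s,c]])@loc.mean(0)
    res=W-(loc@np.array([[c,s],[-s,c]])+t); return t,th,res
# order: rear+y, rear-y, front-y, front+y
C={"main":(.17,{"side":[[299,201.5],[337.3,263],[260.4,312.5],[234.2,249]],"scene":[[223.5,182],[164,162.3],[197,143.5],[252,160]]}),
"standby":(.15,{"side":[[238,131],[274,157],[228,212],[194,181.5]],"scene":[[351.5,207],[286.5,206.5]]})}
z=[.142,.142,.05,.05]
for k,(w,v) in C.items():
    loc=np.array([[.08,w/2],[.08,-w/2],[-.08,-w/2],[-.08,w/2]]);L=[];Wd=[]
    for n,uv in v.items():
        X=onz(n,uv,np.array(z[:len(uv)]))[:,:2]; 
        print(k,n,X.tolist() if 0 else X.round(4).tolist()); 
        t,th,r=fit(loc[:len(uv)],X); print("  ",t,th,np.abs(r).max())
        L.append(loc[:len(uv)]);Wd.append(X)
    t,th,r=fit(np.vstack(L),np.vstack(Wd)); print(k,"all",t,th,r.round(4).tolist())
print("tray side",onz("side",[[153,158],[209,141],[156,177]],.022)); print("tray scene",onz("scene",[[381,168],[422.5,182],[360,222]],.022))
E
```

```text
main side [[0.661, -0.0728], [0.6432, -0.2412], [0.4875, -0.2212], [0.5034, -0.0588]]
   [ 0.5738 -0.1485] -0.10469157943879115 0.0034732420355969296
main scene [[0.6701, -0.0718], [0.6536, -0.2328], [0.4912, -0.2242], [0.5061, -0.0551]]
   [ 0.5803 -0.146 ] -0.0864152375569256 0.004759675335910318
main all [ 0.577  -0.1472] -0.09547600175317064 [[-0.0038, -0.0026], [-0.0054, -0.0017], [-0.0018, 0.003], [-0.0021, -0.0038], [0.0054, -0.0015], [0.0051, 0.0067], [0.0019, -0.0], [0.0006, -0.0001]]
standby side [[0.6496, 0.2251], [0.6839, 0.0844], [0.535, 0.0496], [0.4969, 0.1929]]
   [0.5913 0.138 ] 0.23313472051904466 0.004363910794151604
standby scene [[0.6553, 0.2304], [0.6962, 0.0891]]
   [0.5989 0.1375] 0.28190376460365013 0.0014077439530443825
standby all [0.5936 0.1388] 0.24381244111484165 [[-0.0035, -0.0058], [-0.0055, -0.0009], [0.0009, 0.0029], [-0.0009, 0.0006], [0.0022, -0.0005], [0.0069, 0.0038]]
tray side [[0.4275 0.3775 0.022 ]
 [0.6068 0.3727 0.022 ]
 [0.4127 0.2915 0.022 ]]
tray scene [[0.4067 0.293  0.022 ]
 [0.4249 0.4081 0.022 ]
 [0.6047 0.2638 0.022 ]]
```

View pics/c1.png

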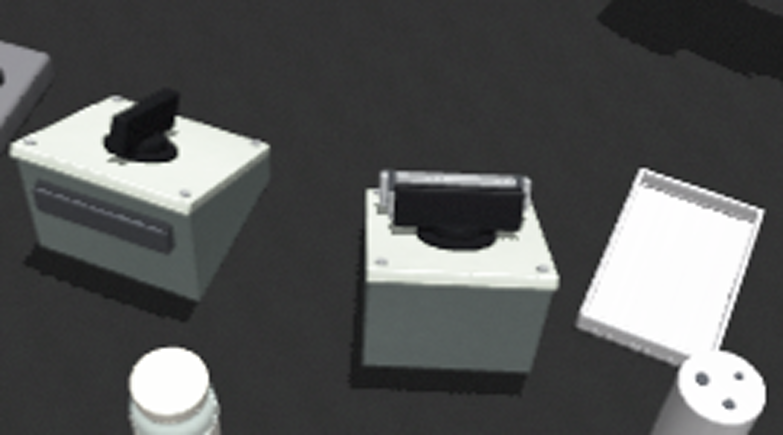

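The crop shows the main blade up and down the slope, the standby blade level with the bar below it, and the cylinder at the far +y corner of the tray. The corners agree to about 5 mm, so I'll move over the boxes for a closer wrist view.

Emit:
arm_command:
  series:
    - [[-10,-33,-31,0],[-10,-33,-31,0],[-10,-33,-31,0],[-10,-33,-31,0],[-10,-33,-31,0],[-10,-33,-31,0],[-10,-33,-31,0],[-10,-33,-31,0],[-10,-33,-31,0],[-10,-33,-31,0]]
  jaw: 0

```text
t: 1.15
tcp_pos: [0.3926, 0.2314, 0.3317]
tool_rot: [-0.44, 0.553, 0.441, 0.553]
force: [-0.2, -0.2, 0.1]
finger_gap: 0.001
```

Emit:
arm_command:
  series:
    - [[0,-29,-27,0],[0,-29,-27,0],[0,-29,-27,0],[0,-29,-27,0],[0,-29,-27,0],[0,-29,-27,0],[0,-29,-27,0],[0,0,0,-0.113],[0,0,0,-0.113],[0,0,0,0]]

```text
t: 2.15
tcp_pos: [0.5475, 0.003, 0.3307]
tool_rot: [-0.499, 0.5, 0.5, 0.5]
force: [0.1, 0.3, 0.4]
finger_gap: -0.002
```

```bash
python3 - <<'E'
from h import *
from station import snapshot
import pickle
s=status.sense(); P=pose("wrist"); im=snapshot("wrist")[:,:,::-1]
pickle.dump(P,open("pics/w1.pkl","wb")); cv2.imwrite("pics/w1.png",im)
print(s["t"],s["tcp_pos"],s["tool_rot"],s["finger_gap"],s["q"])
cv2.imwrite("pics/w1x.png",cv2.resize(im,(800,600),interpolation=cv2.INTER_CUBIC))
E
```

```text
2.15 [0.5475 0.003  0.3307] [-0.4994  0.5004  0.5002  0.5   ] -0.0015692520062044503 [-0.1987  0.3181  1.4964  0.      1.3283 -1.7686]
```

View pics/w1x.png

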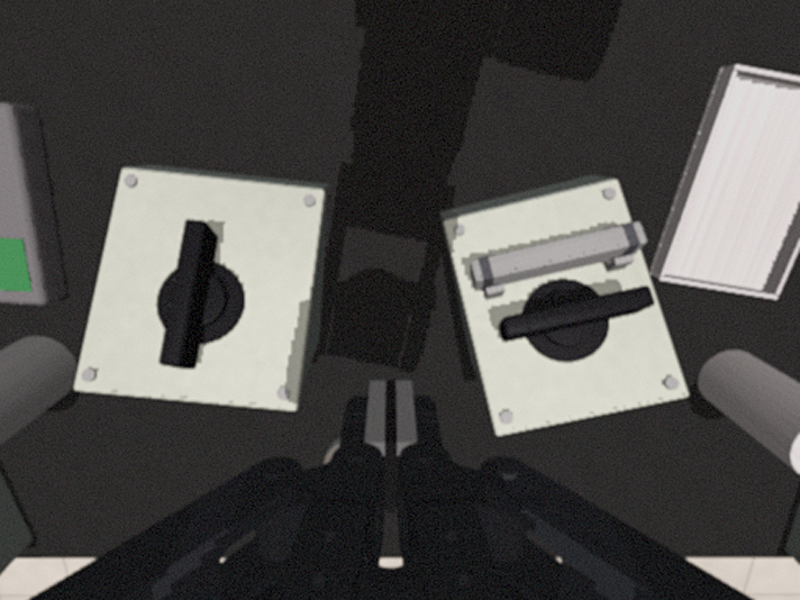

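The wrist view, with up = -x and right = +y, shows the main face at (200,290) and the standby face at (565,310). The main hub is near (201,303), the standby hub near (566,320), and the bar runs from (475,272) to (642,237). The tray is at right, and the slim closed pads are at (390,400).

```bash
cat >> h.py <<'E'
def fit(loc,W):
    a=loc-loc.mean(0); b=W-W.mean(0)
    th=np.arctan2((a[:,0]*b[:,1]-a[:,1]*b[:,0]).sum(),(a*b).sum())
    c,s=np.cos(th),np.sin(th); t=W.mean(0)-np.array([[c,-s],[s,c]])@loc.mean(0)
    return t,th,W-(loc@np.array([[c,s],[-s,c]])+t)
def face(n,uv,t,th,nn,P=None):
    """pixel -> (s,y,X) on plane nn above the face; s uphill from face centre, y across"""
    o,d=ray(n,uv,P); c,s=np.cos(th),np.sin(th)
    B=np.array([[c,s,0],[-s,c,0],[0,0,1]]); o=B@(o-np.r_[t,.096]); d=d@B.T
    N=np.array([-.5,0,.8660]); U=np.array([.8660,0,.5])
    X=o+d*((nn-o@N)/(d@N))[:,None]; return np.c_[X@U,X[:,1]]
E
python3 - <<'E'
from h import *
import pickle
P=pickle.load(open("pics/w1.pkl","rb")); im=cv2.imread("pics/w1.png")
m=(im.min(2)>140).astype(np.uint8); m[250:]*=(np.arange(250,384)<290)[:,None].astype(np.uint8)
cs,_=cv2.findContours(m,cv2.RETR_EXTERNAL,cv2.CHAIN_APPROX_NONE)
for c in cs:
    if cv2.contourArea(c)>2000: print(cv2.contourArea(c),(cv2.approxPolyDP(cv2.convexHull(c),4,True)[:,0]).tolist())
k=512/800; z=np.array([.142,.142,.05,.05])
C={"main":(.17,[[297,410],[75,388],[122,168],[325,187]]),"standby":(.15,[[688,397],[497,435],[443,214],[617,179]])}
F={}
for n,(w,uv) in C.items():
    loc=np.array([[.08,w/2],[.08,-w/2],[-.08,-w/2],[-.08,w/2]])
    X=onz("wrist",np.array(uv)*k,z,P)[:,:2]; t,th,r=fit(loc,X); F[n]=(t,th); print(n,t,th,r.round(4).tolist())
print("main hub s,y",face("wrist",np.array([[201,303]])*k,*F["main"],.010,P))
print("stby hub",face("wrist",np.array([[566,320]])*k,*F["standby"],.010,P))
print("bar top ends",face("wrist",np.array([[475,264],[484,286],[634,226],[642,246]])*k,*F["standby"],.036,P))
print("tray",onz("wrist",np.array([[735,65],[655,278],[777,298]])*k,.022,P))
print("tips z0.33", onz("wrist",np.array([[366,382],[416,382],[341,400],[437,400]])*k,.3307,P))
# compare boxes in side/scene via hub pixels
print("side hub",face("side",[[286,252]],*F["main"],.010),face("side",[[234.5,165]],*F["standby"],.010))
E
```

```text
14414.5 [[394, 115], [440, 252], [318, 278], [289, 164], [292, 140]]
18971.0 [[78, 108], [206, 122], [188, 262], [47, 248]]
8543.5 [[471, 41], [511, 49], [511, 159], [496, 191], [422, 178]]
main [ 0.5729 -0.145 ] -0.10289018534752463 [[0.0006, -0.0007], [-0.0012, 0.0008], [0.0012, -0.0001], [-0.0006, -0.0]]
standby [0.5887 0.1403] 0.2240518625182765 [[0.0009, -0.0], [0.0011, 0.0021], [-0.0031, -0.0008], [0.0011, -0.0012]]
main hub s,y [[0.0183 0.0019]]
stby hub [[ 0.0171 -0.001 ]]
bar top ends [[-0.0366 -0.0628]
 [-0.0182 -0.0601]
 [-0.0388  0.0587]
 [-0.0224  0.0598]]
tray [[0.4044 0.2924 0.022 ]
 [0.5893 0.2571 0.022 ]
 [0.6096 0.3794 0.022 ]]
tips z0.33 [[ 0.5398 -0.0053  0.3307]
 [ 0.5399  0.0111  0.3307]
 [ 0.5465 -0.0136  0.3307]
 [ 0.5465  0.0182  0.3307]]
side hub [[ 0.0161 -0.0114]] [[ 0.014  -0.0057]]
```

```bash
cat >> h.py <<'E'
F={"main":(np.array([.5729,-.145]),-.103),"standby":(np.array([.5887,.1403]),.224)}
def w(box,s,y,n):
    """handle-axis face coords (m) -> world"""
    t,th=F[box]; s=s+.0175; X=s*.866-n*.5; Z=.096+s*.5+n*.866
    return np.array([t[0]+np.cos(th)*X-np.sin(th)*y, t[1]+np.sin(th)*X+np.cos(th)*y, Z])
def steps(W):
    """tool-frame shifts (mm) from now through world points"""
    s=status.sense(); M=R.from_quat(s["tool_rot"]).as_matrix(); p=s["tcp_pos"]
    for q in W: print(np.round((q-p)@M*1000,1), q.round(4)); p=q
E
python3 - <<'E'
from h import *
r=.032; W=[]
a=w("main",r,-.045,.018); W+= [np.r_[a[:2],.25],a]
for f,d in [(0,.030),(0,.022),(15,.022),(30,.022),(45,.022),(60,.022),(75,.022),(90,.022),(90,.018)]:
    f=np.radians(f); W.append(w("main",r*np.cos(f)+d*np.sin(f), r*np.sin(f)-d*np.cos(f),.018))
steps(W)
E
```

```text
[  80.8  -55.1 -196.5] [ 0.602  -0.1932  0.25  ]
[113.7  -0.1  -0. ] [ 0.602  -0.1932  0.1363]
[ 0.  -1.5 14.9] [ 0.6035 -0.1783  0.1363]
[ 0.  -0.8  8. ] [ 0.6043 -0.1704  0.1363]
[-2.3 -4.9  8.6] [ 0.6092 -0.1618  0.1386]
[-1.1 -2.8  9.7] [ 0.6121 -0.1521  0.1397]
[ 0.3 -0.6 10.1] [ 0.6126 -0.142   0.1394]
[1.6 1.7 9.9] [ 0.6109 -0.1321  0.1379]
[2.8 3.9 8.9] [ 0.6071 -0.1232  0.1351]
[3.8 5.8 7.4] [ 0.6013 -0.1158  0.1313]
[2.  3.4 0.3] [ 0.5978 -0.1154  0.1293]
```

```bash
python3 - <<'E'
from h import *
import pickle
P=pickle.load(open("pics/w1.pkl","rb"));k=.64
print("flask cap scene",onz("scene",np.array([[155,222]])*k,.22),"shoulder",onz("scene",np.array([[187,305]])*k,0))
print("flask side",onz("side",[[413,287]],.22)); print("insert",onz("scene",np.array([[639,380]])*k,.13),onz("side",[[236,104]],.13))
E
```

```text
flask cap scene [[ 0.699  -0.3582  0.22  ]] shoulder [[ 0.6901 -0.376   0.    ]]
flask side [[ 0.6831 -0.3674  0.22  ]]
insert [[0.706  0.3654 0.13  ]] [[0.7062 0.3656 0.13  ]]
```

Emit:
arm_command:
  series:
    - [[16,-11,-39,0],[16,-11,-39,0],[16,-11,-39,0],[16,-11,-39,0],[16,-11,-39,0],[0,0,0,0],[0,0,0,0]]
  jaw: 0

```text
t: 2.9
tcp_pos: [0.6023, -0.1918, 0.2504]
tool_rot: [-0.499, 0.501, 0.5, 0.501]
force: [0.5, 0.1, -0.5]
finger_gap: 0.0
```

Emit:
arm_command:
  series:
    - [[38,0,0,0],[38,0,0,0],[38,0,0,0],[0,0,0,0],[0,-1,7,0],[0,-1,8,0],[0,-1,8,0],[0,0,0,0]]

```text
t: 3.7
tcp_pos: [0.6073, -0.168, 0.1398]
tool_rot: [0.502, -0.499, -0.499, -0.5]
force: [-0.8, -3.3, 1.7]
finger_gap: -0.004
```

Emit:
arm_command:
  series:
    - [[-2,-5,9,0],[-1,-3,10,0],[0,-1,10,0],[1.5,1.5,10,0],[3,4,9,0],[4,6,7,0],[2,3,0,0],[0,0,0,0]]

```text
t: 4.5
tcp_pos: [0.5988, -0.1127, 0.1291]
tool_rot: [-0.499, 0.5, 0.501, 0.5]
force: [-0.3, -0.2, -0.4]
finger_gap: -0.003
```

```bash
python3 - <<'E'
from h import *
from station import snapshot
s=status.sense(); print(s["tcp_pos"],s["force"])
a=snapshot("side")[:,:,::-1]
cv2.imwrite("pics/d1.png",cv2.resize(a[100:340,150:400],None,fx=2.4,fy=2.4,interpolation=cv2.INTER_CUBIC))
E
```

```text
[ 0.5988 -0.1127  0.1291] [-0.3162 -0.1529 -0.3881]
```

View pics/d1.png

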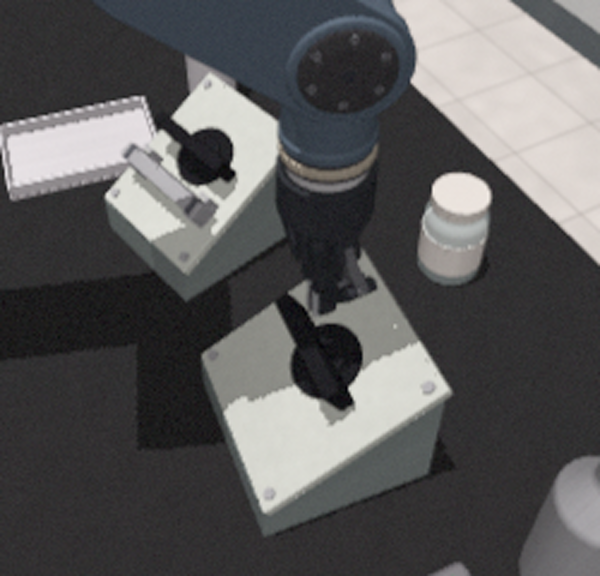

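Force is near zero and the blade at (315,350) now lies across the main face, so it has gone over to off. I'll check that numerically from the next view. Next I retract and turn the jaws across the bar. I plan to grip at y = +22 mm, where the finger's back may nudge the blade slightly and the detent will return it.

```bash
cat >> h.py <<'E'
def wx(box,X,y,Z):
    """horizontal box coords from handle axis (m), Z above axis foot"""
    t,th=F[box]; X=X+.01515
    return np.array([t[0]+np.cos(th)*X-np.sin(th)*y, t[1]+np.sin(th)*X+np.cos(th)*y, .1048+Z])
E
python3 - <<'E'
from h import *
s=status.sense(); p=s["tcp_pos"]
steps([np.r_[p[:2],.28], np.r_[wx("standby",-.062,.022,0)[:2],.28]])
M=R.from_quat(s["tool_rot"]).as_matrix(); print("z yaw",np.arctan2(M[1,2],M[0,2]))
E
```

```text
[-150.6    0.1    0.1] [ 0.5996 -0.1133  0.28  ]
[  0.2  61.5 264.7] [0.5381 0.1513 0.28  ]
z yaw 1.5708865351174632
```

Emit:
arm_command:
  series:
    - [[-30,0,0,0],[-30,0,0,0],[-30,0,0,0],[-30,0,0,0],[-30,0,0,0],[0,15,44,0],[0,15,44,0],[0,15,44,0],[0,16,44,0],[0,0,44,0]]
  jaw: 35

```text
t: 5.55
tcp_pos: [0.537, 0.1077, 0.2801]
tool_rot: [-0.499, 0.501, 0.5, 0.5]
force: [1.8, -1.2, 0.5]
finger_gap: 0.354
```

Emit:
arm_command:
  series:
    - [[0,0,44,0],[0,0,0,0.15],[0,0,0,0.15],[0,0,0,0.15],[0,0,0,0.15],[0,0,0,0.15],[0,0,0,0.15],[0,0,0,0.15],[0,0,0,0.15],[0,0,0,0.147]]

```text
t: 6.55
tcp_pos: [0.5395, 0.1501, 0.28]
tool_rot: [-0.077, 0.703, 0.077, 0.703]
force: [-0.0, -0.7, -0.2]
finger_gap: 0.355
```

```bash
python3 - <<'E'
from h import *
from station import snapshot
import pickle
s=status.sense(); P=pose("wrist"); im=snapshot("wrist")[:,:,::-1]
pickle.dump(P,open("pics/w2.pkl","wb")); cv2.imwrite("pics/w2.png",im)
M=R.from_quat(s["tool_rot"]).as_matrix(); print(s["tcp_pos"],"yaw",np.arctan2(M[1,2],M[0,2]),s["finger_gap"],s["q"])
a=snapshot("scene")[:,:,::-1]; cv2.imwrite("pics/s2.png",a)
b=cv2.resize(a[120:220,150:290],(420,300),interpolation=cv2.INTER_CUBIC)
c=cv2.resize(im,(560,420),interpolation=cv2.INTER_CUBIC)
o=np.zeros((600,800,3),np.uint8); o[:420,:560]=c; o[300:600,380:800]=b; cv2.imwrite("pics/w2x.png",o)
E
```

```text
[0.5395 0.1501 0.28  ] yaw 0.21704681264295153 0.3550189536522095 [ 0.0717  0.3847  1.5393  0.0002  1.217  -0.1454]
```

View pics/w2x.png

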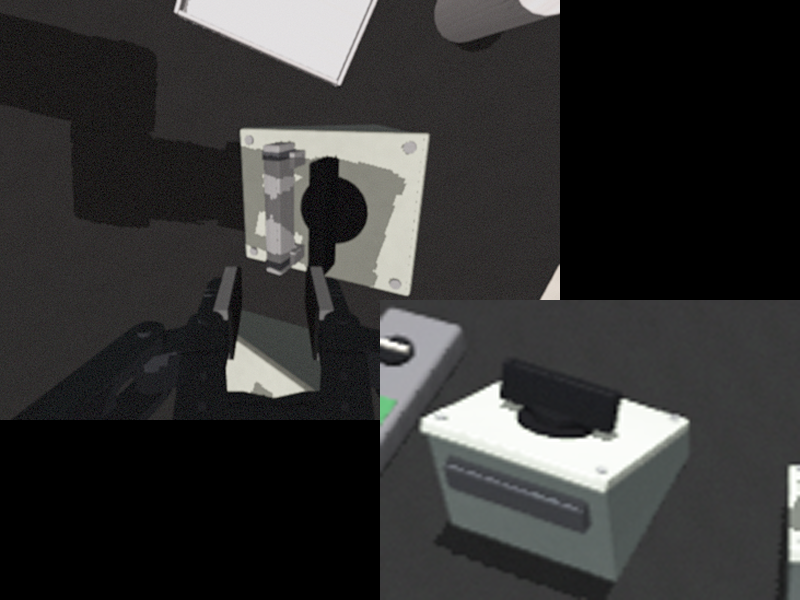

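```bash
python3 - <<'E'
from h import *
import pickle
p,f=K("wrist"); Mt=np.array(p["mount"])
def pr(X):
    c=(np.array(X)-Mt[:3,3])@Mt[:3,:3]; return np.array([f*c[0]/c[2]+p["cx"],f*c[1]/c[2]+p["cy"]])/.64*.7
print("view560 scale; up finger inner/outer edges")
for h in (0,3,6,10,20,30,40):
    print(h,[pr([-h/1000,y,z]).round(0).tolist() for y in(.011,-.011) for z in (.015,.023,.030)])
P=pickle.load(open("pics/w2.pkl","rb"))
k=512/560
print("bar top corners (s,y) rel face centre",face("wrist",np.array([[264,146],[289,146],[267,270],[288,266]])*k,*F["standby"],.036,P))
print("blade top", face("wrist",np.array([[310,158],[338,158],[309,272],[334,262]])*k,*F["standby"],.044,P))
print("tray corner", onz("wrist",np.array([[338,85],[176,12]])*k,.022,P))
print("face corners", onz("wrist",np.array([[241,129],[247,258],[429,134],[411,295]])*k,np.array([.05,.05,.142,.142]),P))
t,th=F["standby"]
c,s=np.cos(th),np.sin(th)
print("expect",[ (t+np.array([c*x-s*y,s*x+c*y])).round(4).tolist() for x,y in((-.08,.075),(-.08,-.075),(.08,.075),(.08,-.075))])
E
```

```text
view560 scale; up finger inner/outer edges
0 [[305.0, 261.0], [322.0, 261.0], [337.0, 261.0], [304.0, 302.0], [320.0, 302.0], [335.0, 302.0]]
3 [[306.0, 264.0], [323.0, 264.0], [339.0, 264.0], [304.0, 305.0], [321.0, 305.0], [336.0, 305.0]]
6 [[306.0, 267.0], [324.0, 267.0], [340.0, 267.0], [305.0, 309.0], [322.0, 309.0], [337.0, 309.0]]
10 [[307.0, 271.0], [326.0, 271.0], [342.0, 271.0], [306.0, 314.0], [323.0, 314.0], [338.0, 314.0]]
20 [[309.0, 283.0], [329.0, 283.0], [346.0, 283.0], [308.0, 328.0], [326.0, 328.0], [343.0, 328.0]]
30 [[312.0, 296.0], [333.0, 296.0], [352.0, 296.0], [310.0, 344.0], [330.0, 344.0], [348.0, 344.0]]
40 [[315.0, 312.0], [338.0, 312.0], [358.0, 312.0], [313.0, 362.0], [334.0, 362.0], [353.0, 362.0]]
bar top corners (s,y) rel face centre [[-0.0409  0.062 ]
 [-0.0151  0.0635]
 [-0.0395 -0.0644]
 [-0.0152 -0.0537]]
blade top [[ 0.0088  0.0559]
 [ 0.0331  0.0577]
 [ 0.0109 -0.0498]
 [ 0.0345 -0.0338]]
tray corner [[0.5889 0.2603 0.022 ]
 [0.406  0.2923 0.022 ]]
face corners [[0.4955 0.1938 0.05  ]
 [0.5306 0.0467 0.05  ]
 [0.6506 0.2314 0.142 ]
 [0.6871 0.0873 0.142 ]]
expect [[0.494, 0.1957], [0.5274, 0.0494], [0.65, 0.2312], [0.6834, 0.0849]]
```

The wrist view shows the pads straddling at (235,268) and (312,268), about 6 mm set back, with the bar at (278,208) and the tray's near corner at (338,85). The scene inset shows the main blade parallel to the box's rear edge, so the main handle is off. Next I descend.

Emit:
arm_command:
  series:
    - [[40,0,-2,0],[40,0,0,0],[40,0,0,0],[30,0,0,0],[16,0,0,0],[0,0,0,0],[0,0,0,0]]
  jaw: 30

```text
t: 7.35
tcp_pos: [0.5376, 0.1499, 0.1141]
tool_rot: [-0.08, 0.703, 0.08, 0.703]
force: [-0.1, 0.6, 0.1]
finger_gap: 0.304
```

Emit:
arm_command:
  series:
    - [[4.3,0,2.5,0],[4.3,0,2.5,0],[0,0,0,0]]

```text
t: 7.65
tcp_pos: [0.5421, 0.1511, 0.1053]
tool_rot: [-0.079, 0.703, 0.079, 0.703]
force: [-0.5, -1.3, -0.3]
finger_gap: 0.3
```

Emit:
arm_command:
  series:
    - [[4.3,0,2.5,0],[3,0,1.7,0],[0,0,0,0]]

```text
t: 7.95
tcp_pos: [0.5422, 0.1514, 0.1008]
tool_rot: [-0.08, 0.705, 0.079, 0.7]
force: [-14.8, -5.0, 24.8]
finger_gap: 0.299
```

```bash
python3 - <<'E'
from h import *
from station import snapshot
s=status.sense(); print(s["t"],s["tcp_pos"],s["force"],s["finger_gap"])
im=snapshot("wrist")[:,:,::-1]; a=snapshot("side")[:,:,::-1]
o=np.zeros((600,800,3),np.uint8); o[:300,:400]=cv2.resize(a[90:240,150:350],(400,300),interpolation=cv2.INTER_CUBIC)
o[:600,400:]=cv2.resize(im[110:384,175:357],(400,600),interpolation=cv2.INTER_CUBIC); cv2.imwrite("pics/g1.png",o)
E
```

```text
7.95 [0.5422 0.1514 0.1008] [-14.7603  -4.9533  24.7948] 0.2988658867819517
```

View pics/g1.png

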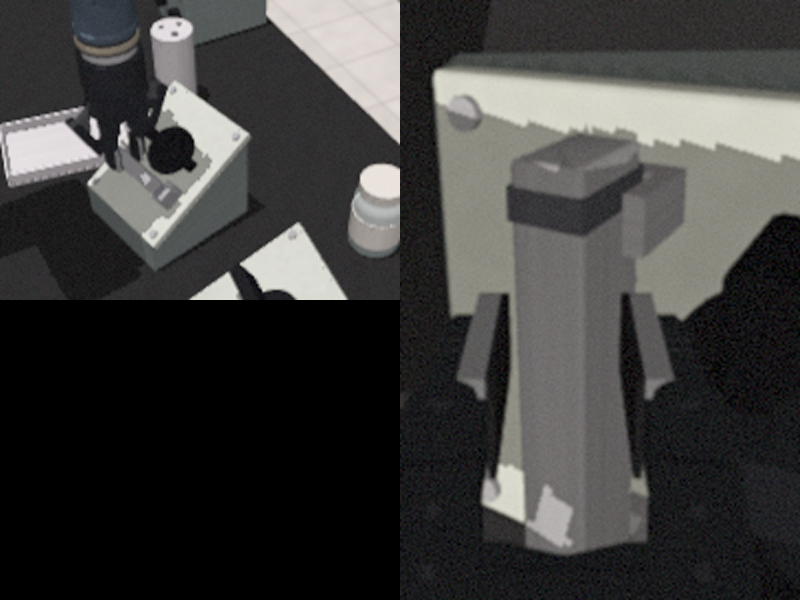

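The wrist view shows the bar between both pads, the left gap being the larger. The 25 N along the normal comes from the blade's edge behind the uphill finger. I'll ease off and close here, since the arm's compliance will centre the grip.

Emit:
arm_command:
  series:
    - [[-1.5,0,-2.5,0],[0,0,0,0]]
  jaw: 27
  force: 40

```text
t: 8.25
tcp_pos: [0.5429, 0.1515, 0.1008]
tool_rot: [-0.079, 0.703, 0.079, 0.702]
force: [-3.9, 0.5, 11.1]
finger_gap: 0.265
```

Emit:
arm_command:
  series:
    - [[0,0,1,0],[0,0,1,0],[0,0,0,0],[0,0,0,0],[0,0,0,0]]
  jaw: 0

```text
t: 8.75
tcp_pos: [0.5429, 0.1515, 0.1011]
tool_rot: [-0.08, 0.705, 0.079, 0.701]
force: [-8.1, -3.0, 17.9]
finger_gap: 0.249
```

Emit:
arm_command:
  series:
    - [[-2.6,0,-1.5,0],[-2.6,0,-1.5,0],[-2.6,0,-1.5,0],[0,0,0,0]]

```text
t: 9.15
tcp_pos: [0.542, 0.1511, 0.1072]
tool_rot: [-0.079, 0.702, 0.079, 0.703]
force: [1.6, 1.7, -1.9]
finger_gap: 0.227
```

Emit:
arm_command:
  series:
    - [[-2.6,0,-1.5,0],[-2.6,0,-1.5,0],[-2.6,0,-1.5,0],[0,0,0,0]]

```text
t: 9.55
tcp_pos: [0.5371, 0.15, 0.1154]
tool_rot: [-0.079, 0.702, 0.079, 0.703]
force: [2.1, 1.3, -1.8]
finger_gap: 0.229
```

```bash
cat > v.py <<'E'
from h import *
from station import snapshot
import sys
s=status.sense(); print(s["t"],s["tcp_pos"],s["force"],s["finger_gap"])
im=snapshot("wrist")[:,:,::-1]; a=snapshot("side")[:,:,::-1]
o=np.zeros((600,800,3),np.uint8); o[:400,:400]=cv2.resize(a[70:240,150:320],(400,400),interpolation=cv2.INTER_CUBIC)
o[:,400:]=cv2.resize(im[110:384,160:342],(400,600),interpolation=cv2.INTER_CUBIC); cv2.imwrite(sys.argv[1],o)
E
python3 v.py pics/g2.png
```

```text
9.55 [0.5371 0.15   0.1154] [ 2.0633  1.2892 -1.7972] 0.22866600577966492
```

View pics/g2.png

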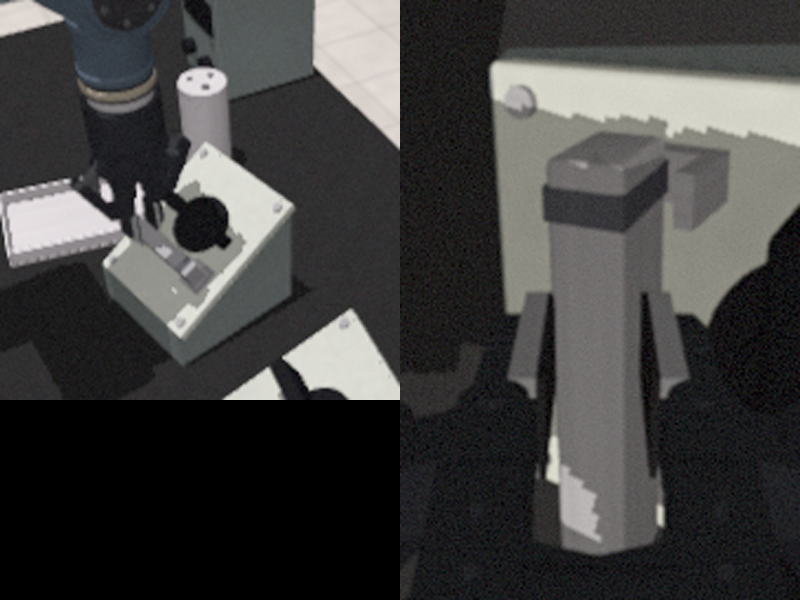

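The bar (605,350) is moving with the pads out of the fork (700,190), and the force is about -1.8 N, which matches its weight. I'll continue along the normal.

Emit:
arm_command:
  series:
    - [[-2.6,0,-1.5,0],[-2.6,0,-1.5,0],[-2.6,0,-1.5,0],[-2.6,0,-1.5,0],[-2.6,0,-1.5,0],[-2.6,0,-1.5,0],[-4.3,0,-2.5,0],[-4.3,0,-2.5,0],[0,0,0,0]]
  force: 60

```text
t: 10.55
tcp_pos: [0.5231, 0.1468, 0.1399]
tool_rot: [-0.079, 0.702, 0.079, 0.703]
force: [0.4, 0.5, -2.7]
finger_gap: 0.211
```

Emit:
arm_command:
  series:
    - [[-10,0,-5,0],[-15,0,-5,0],[-20,0,0,0],[-20,0,0,0],[-15,0,0,0],[0,0,0,0]]

```text
t: 11.15
tcp_pos: [0.5149, 0.1448, 0.2225]
tool_rot: [-0.079, 0.7, 0.079, 0.705]
force: [-0.1, 0.1, -1.9]
finger_gap: 0.215
```

```bash
python3 v.py pics/g3.png; python3 - <<'E'
from h import *
s=status.sense(); M=R.from_quat(s["tool_rot"]).as_matrix(); print("yaw",np.arctan2(M[1,2],M[0,2]),s["q"])
E
```

```text
11.15 [0.5149 0.1448 0.2225] [-0.1287  0.1267 -1.8622] 0.21486520488719135
yaw 0.22402025414740057 [ 0.0649  0.4189  1.676   0.      1.0457 -0.1591]
```

View pics/g3.png

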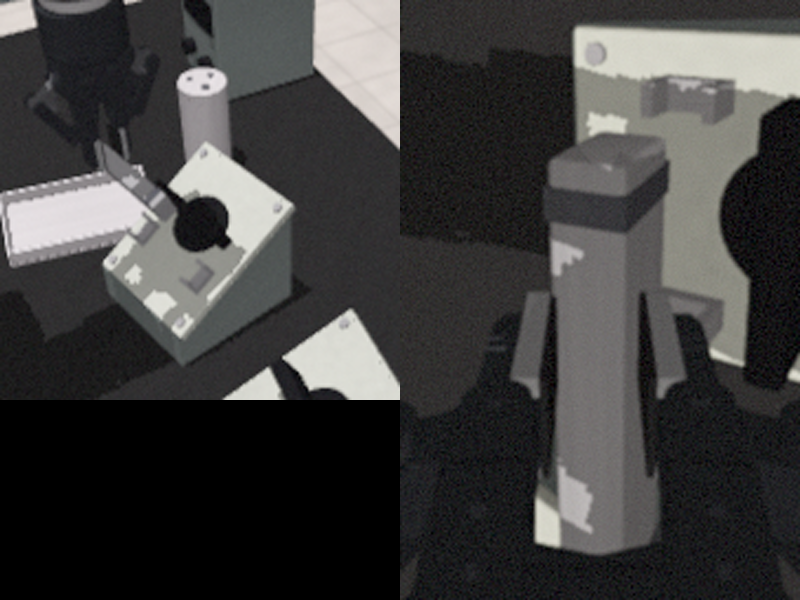

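The bar is out of the forks and held level, and the forks at (690,95) are empty. The standby blade is still level. I'll carry the bar over the tray and turn it along the tray's length.

Emit:
arm_command:
  series:
    - [[0,20,1.5,0],[0,30,2.4,0],[0,33,2.6,0],[0,33,2.6,0],[0,33,2.6,0],[0,30,2.3,0],[0,18,1.4,0],[0,0,0,0]]

```text
t: 12.05
tcp_pos: [0.4833, 0.3421, 0.2179]
tool_rot: [-0.08, 0.703, 0.08, 0.702]
force: [-0.7, 0.5, -1.6]
finger_gap: 0.214
```

Emit:
arm_command:
  series:
    - [[0,0,0,-0.1],[0,0,0,-0.14],[0,0,0,-0.14],[0,0,0,-0.14],[0,0,0,-0.14],[0,0,0,-0.14],[0,0,0,-0.14],[0,0,0,-0.13],[0,0,0,-0.1],[0,0,0,0]]

```text
t: 13.05
tcp_pos: [0.4842, 0.3388, 0.2183]
tool_rot: [-0.454, 0.543, 0.454, 0.541]
force: [-1.1, 0.2, -2.6]
finger_gap: 0.212
```

```bash
python3 - <<'E'
from h import *
from station import snapshot
s=status.sense(); M=R.from_quat(s["tool_rot"]).as_matrix(); print("yaw",np.arctan2(M[1,2],M[0,2]),s["force"],s["tcp_pos"],s["finger_gap"])
steps([np.array([.4863,.3398,.055])])
# tray corners again from the stored close views: rim mask in scene with arm away
im=snapshot("wrist")[:,:,::-1]; P=pose("wrist"); cv2.imwrite("pics/w4.png",im)
m=(im.min(2)>150).astype(np.uint8); cs,_=cv2.findContours(m,cv2.RETR_EXTERNAL,cv2.CHAIN_APPROX_NONE)
for c in cs:
    if cv2.contourArea(c)>800:
        q=cv2.approxPolyDP(cv2.convexHull(c),5,True)[:,0]; print(q.tolist(), onz("wrist",q,.022,P)[:,:2].tolist() if 0 else onz("wrist",q,.022,P)[:,:2].round(3).tolist())
E
```

```text
yaw 1.392962636003915 [-1.1197  0.1906 -2.6234] [0.4842 0.3388 0.2183] 0.21208571298100043
[163.3  -2.2   1.7] [0.4863 0.3398 0.055 ]
[[117, 208], [142, 293], [21, 344], [8, 324], [5, 258]] [[0.503, 0.178], [0.62, 0.173], [0.67, -0.013], [0.635, -0.016], [0.541, 0.022]]
[[302, 199], [283, 192], [193, 102], [307, 101]] [[0.53, 0.391], [0.518, 0.371], [0.404, 0.293], [0.424, 0.41]]
```

Emit:
arm_command:
  series:
    - [[30,-2,1.5,0],[40,0,0,0],[40,0,0,0],[30,0,0,0],[20,0,0,0],[8,0,0,0],[0,0,0,0]]

```text
t: 13.8
tcp_pos: [0.4863, 0.3406, 0.05]
tool_rot: [-0.453, 0.543, 0.454, 0.542]
force: [0.3, 0.4, -2.0]
finger_gap: 0.212
```

Emit:
arm_command:
  series:
    - [[6,0,0,0],[5,0,0,0],[4,0,0,0],[3,0,0,0],[0,0,0,0]]

```text
t: 14.3
tcp_pos: [0.4868, 0.3412, 0.033]
tool_rot: [-0.454, 0.542, 0.454, 0.542]
force: [0.1, -0.8, -2.3]
finger_gap: 0.214
```

Emit:
arm_command:
  series:
    - [[2,0,0,0],[2,0,0,0],[2,0,0,0],[0,0,0,0]]

```text
t: 14.7
tcp_pos: [0.4867, 0.3411, 0.0269]
tool_rot: [-0.454, 0.542, 0.454, 0.542]
force: [-0.4, -0.1, -2.4]
finger_gap: 0.213
```

Emit:
arm_command:
  series:
    - [[1.5,0,0,0],[1.5,0,0,0],[0,0,0,0]]

```text
t: 15.0
tcp_pos: [0.487, 0.3413, 0.0243]
tool_rot: [-0.454, 0.542, 0.454, 0.542]
force: [0.2, 0.0, -1.6]
finger_gap: 0.213
```

Emit:
arm_command:
  series:
    - [[1.5,0,0,0],[0,0,0,0]]

```text
t: 15.2
tcp_pos: [0.487, 0.3413, 0.024]
tool_rot: [-0.454, 0.542, 0.454, 0.542]
force: [-2.9, -0.5, 7.5]
finger_gap: 0.214
```

Emit:
arm_command:
  series:
    - [[1,0,0,0],[0,0,0,0],[0,0,0,0]]
  force: 20

```text
t: 15.5
tcp_pos: [0.487, 0.3414, 0.0239]
tool_rot: [-0.454, 0.542, 0.454, 0.542]
force: [-3.4, -1.2, 12.6]
finger_gap: 0.213
```

Emit:
arm_command:
  series:
    - [[0,0,0,0],[0,0,0,0],[0,0,0,0],[0,0,0,0]]
  jaw: 25

```text
t: 15.9
tcp_pos: [0.4878, 0.3428, 0.0228]
tool_rot: [-0.454, 0.541, 0.454, 0.544]
force: [-1.3, 4.2, 6.8]
finger_gap: 0.252
```

Emit:
arm_command:
  series:
    - [[0,0,0,0],[0,0,0,0],[0,0,0,0],[0,0,0,0]]
  jaw: 50

```text
t: 16.3
tcp_pos: [0.4869, 0.3408, 0.0213]
tool_rot: [-0.454, 0.543, 0.454, 0.542]
force: [-0.2, 0.2, 0.5]
finger_gap: 0.499
```

Emit:
arm_command:
  series:
    - [[-10,0,0,0],[-20,0,0,0],[-30,0,0,0],[-40,0,0,0],[-40,0,0,0],[-40,0,0,0],[-20,0,0,0],[0,0,0,0]]

```text
t: 17.1
tcp_pos: [0.489, 0.3421, 0.2263]
tool_rot: [-0.455, 0.539, 0.453, 0.545]
force: [-0.1, 0.2, 0.6]
finger_gap: 0.497
```

```bash
python3 - <<'E'
from h import *
from station import snapshot
import pickle
s=status.sense(); P=pose("wrist"); print(s["tcp_pos"],s["force"],s["finger_gap"])
im=snapshot("wrist")[:,:,::-1]; b=snapshot("scene")[:,:,::-1]; pickle.dump(P,open("pics/w5.pkl","wb")); cv2.imwrite("pics/w5.png",im); cv2.imwrite("pics/s5.png",b)
o=np.zeros((600,800,3),np.uint8); o[:384,:512]=im; o[300:600,350:800]=cv2.resize(b[125:265,270:480],(450,300),interpolation=cv2.INTER_CUBIC)
cv2.imwrite("pics/p1.png",o)
E
```

```text
[0.489  0.3421 0.2263] [-0.1184  0.1714  0.6142] 0.4969628596823531
```

View pics/p1.png

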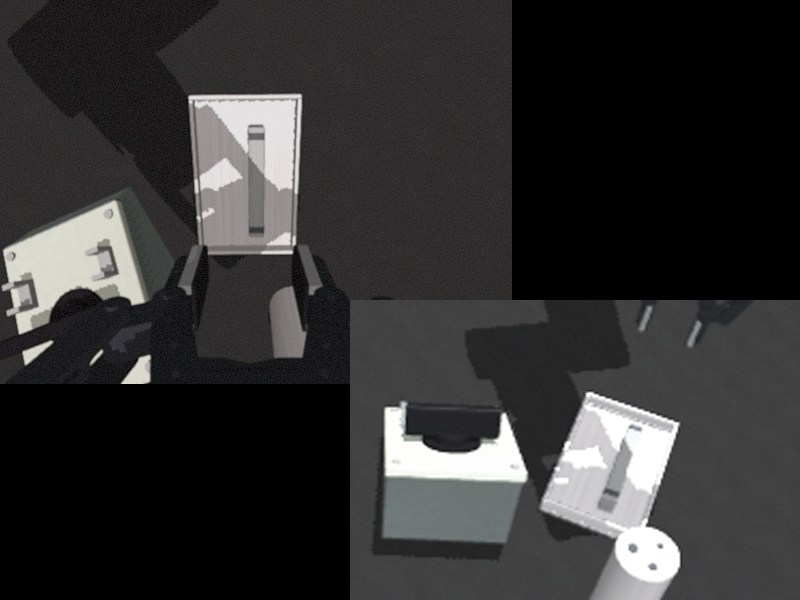

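The wrist view shows the bar lying flat along the tray from (257,126) to (257,236), clear of the walls, and the forks are empty. The scene inset shows the standby blade still level. Next I work out the bar position and the standby push.

```bash
python3 - <<'E'
from h import *
import pickle
P=pickle.load(open("pics/w5.pkl","rb"))
b=onz("wrist",[[257,126],[257,236]],.024,P); c=b.mean(0)[:2]-np.array([.507,.336]); a=-.175
print("bar",b.round(4).tolist(),"in tray",np.cos(a)*c[0]+np.sin(a)*c[1],-np.sin(a)*c[0]+np.cos(a)*c[1])
r=.030;n=.028;W=[]
def pt(f,e=0):
    f=np.radians(f); d=.020+.010*np.cos(f)+e
    return w("standby",r*np.sin(f)-d*np.cos(f), r*np.cos(f)+d*np.sin(f),n)
p=pt(0,.012); W=[np.r_[p[:2],.226],p]+[pt(f) for f in(0,15,30,45,60,75,90)]+[pt(90,-.004),pt(95,-.006)]
steps(W)
E
```

```text
bar [[0.4471, 0.3585, 0.024], [0.5774, 0.3363, 0.024]] in tray 0.003173747572150688 0.012169627634609702
[  -3.9  -91.6 -165.8] [0.5477 0.1617 0.226 ]
[118.   0.  -0.] [0.5477 0.1617 0.108 ]
[-6.  -9.6  4.1] [0.5578 0.164  0.114 ]
[-4.6 -4.7  9.2] [0.5641 0.1723 0.1186]
[-5.5 -7.4  7.1] [0.5726 0.178  0.1241]
[-5.9 -9.5  4.1] [0.5826 0.1803 0.13  ]
[ -5.7 -10.5   0.4] [0.5931 0.1789 0.1357]
[ -4.8 -10.5  -3.2] [0.6028 0.1739 0.1406]
[-3.4 -9.2 -6.5] [0.6107 0.1658 0.144 ]
[-0.  -1.6 -3.7] [0.6116 0.1619 0.144 ]
[-0.5 -3.  -4.7] [0.6137 0.1567 0.1445]
```

Emit:
arm_command:
  series:
    - [[-1,-18,-33,0],[-1,-18,-33,0],[-1,-18,-33,0],[-1,-18,-33,0],[0,-19.5,-34,0],[0,0,0,0],[0,0,0,0]]
  jaw: 0

```text
t: 17.9
tcp_pos: [0.5469, 0.1609, 0.2239]
tool_rot: [-0.452, 0.544, 0.454, 0.542]
force: [-0.7, -0.6, -0.4]
finger_gap: 0.001
```

Emit:
arm_command:
  series:
    - [[40,0,0,0],[40,0,0,0],[28,0,0,0],[10,0,0,0],[0,0,0,0],[-3,-5,2,0],[-3,-5,2,0],[0,0,0,0]]

```text
t: 18.7
tcp_pos: [0.5578, 0.1646, 0.115]
tool_rot: [-0.453, 0.542, 0.454, 0.542]
force: [-3.8, 1.1, -0.1]
finger_gap: 0.001
```

Emit:
arm_command:
  series:
    - [[-4.6,-4.7,9,0],[-5.5,-7.5,7,0],[-6,-9.5,4,0],[0,0,0,0]]

```text
t: 19.1
tcp_pos: [0.5871, 0.1802, 0.1323]
tool_rot: [-0.456, 0.54, 0.452, 0.545]
force: [1.1, 0.0, 0.0]
finger_gap: -0.002
```

Emit:
arm_command:
  series:
    - [[-5.7,-10.5,0.5,0],[-4.8,-10.5,-3,0],[-3.4,-9,-6.5,0],[0,-1.5,-3.5,0],[0,0,0,0]]

```text
t: 19.6
tcp_pos: [0.6104, 0.1681, 0.1438]
tool_rot: [-0.449, 0.541, 0.457, 0.545]
force: [-3.8, 18.8, 1.7]
finger_gap: -0.008
```

The 18.8 N reaction shows the handle is against its stop. I'll retreat, lift clear and check.

Emit:
arm_command:
  series:
    - [[0,3,8,0],[0,2,8,0],[-30,0,0,0],[-40,0,0,0],[-40,0,0,0],[-30,20,0,0],[0,40,-20,0],[0,40,-20,0],[0,20,-20,0],[0,0,0,0]]

```text
t: 20.6
tcp_pos: [0.478, 0.139, 0.2841]
tool_rot: [-0.453, 0.543, 0.454, 0.542]
force: [-0.3, 0.1, 0.7]
finger_gap: -0.001
```

```bash
python3 - <<'E'
from h import *
from station import snapshot
s=status.sense(); P=pose("wrist"); print(s["t"],s["tcp_pos"],s["force"],s["finger_gap"])
im=snapshot("wrist")[:,:,::-1]; b=snapshot("scene")[:,:,::-1]
o=np.zeros((600,800,3),np.uint8); o[:330,:440]=cv2.resize(im,(440,330)); o[:300,440:]=cv2.resize(snapshot("side")[:,:,::-1][85:345,130:420],(360,300))
o[330:600]=cv2.resize(b[100:280,20:500],(800,300),interpolation=cv2.INTER_CUBIC)[:270]
cv2.imwrite("pics/f1.png",o)
E
```

```text
20.6 [0.478  0.139  0.2841] [-0.3116  0.0745  0.7392] -0.0010047601970664156
```

View pics/f1.png

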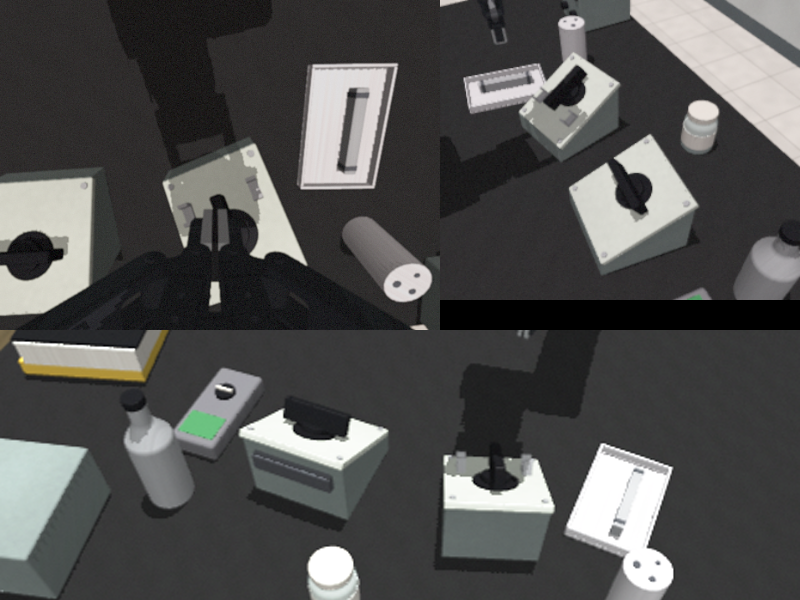

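The main blade (317,418) is level and the standby blade (495,468) runs up and down the slope. The bar (628,505) is flat in the tray, and the bystanders haven't moved. Handing in.

```bash
python3 -c "
from station import ticket
print(ticket.sign_off())"
```

```text
the job is handed in; nothing more can be done
None
```

The bath supply is changed over to the standby isolator, and I handed the job in at about 20.7 s of the 70 s. `sign_off` gives no verdict.

- **Main handle:** I pushed it from on to off with the shut fingers. In the last pictures its blade lies level, parallel to the box's rear edge.
- **Lock-off bar:** I gripped it about 21 mm off its middle, lifted it out along the face normal and set it down in the tray. It lies flat on the tray floor with its centre about 3 mm (x) and 12 mm (y) from the tray's centre.
- **Standby handle:** I turned it clockwise until it met its stop, which pushed back with about 19 N. In the last picture the blade runs up and down the slope.
- **Surroundings:** The bystanders look unmoved. The arm was clear with almost no force on the tool (under 1 N).

**Not as planned:**
- While I lowered the gripper onto the bar, the finger's back pressed on the standby blade with about 29 N. I eased off and gripped slightly higher than planned; the blade was still level afterwards.
- Box positions from the fixed cameras differed by up to about 7 mm from those of the wrist camera, so I used the wrist ones.
- Both handle angles were judged by eye in the pictures, not measured.

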